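Click a boxed gear selector round to its rib

TASK

A salvaged rotary gear selector is packed in the carton. Fold both half-open flaps back well past upright so that they stay clear of the opening, then push the selector's dial clockwise, counting the clicks, until its pointer has clicked in at the long raised rib; do not let it go past the rib, and leave it there. Leave the other parts on the bench where they are.

Things in the scene. Friction and masses are not known exactly. Their poses are not given: they have to be found in the camera images.
- carton: Open-topped cardboard carton fixed to the bench, 200 (its x) x 180 (its y) x 100 mm high, walls and floor 5 mm. Origin at the centre of its underside, z up. Its two flaps hinge on the upper edges of its +y and -y sides; the other two sides have none in the way.
- flap_left (a joint): Angle (rad) of the flap hinged on the carton's +y upper edge (line parallel to the carton's x, y = +90 mm, z = 100 mm): 0 shut, 1.57 upright, 2.75 stop, folded outwards. 194 mm along the hinge, 85 mm from hinge to free edge, 5 mm thick. Starts half open, 0.8 to 1.1, which leaves at least 55 mm between the free edges; the stiff hinge (0.03 N m) holds it where it is left.
- flap_right (a joint): The same for the flap hinged on the carton's -y upper edge (y = -90 mm, z = 100 mm); positive values open it likewise, outwards to -y.
- flap_left_edge (a point): Middle of the free edge of the left (+y) flap.
- flap_right_edge (a point): Middle of the free edge of the right (-y) flap.
- selector: Aluminium housing 110 x 110 x 48 mm, fixed on the carton's floor within 25 mm of its middle and 0.2 rad of its yaw; top 53 mm above the bench, 47 mm below the rim. Origin at the centre of its underside, z up; the dial turns about the vertical through it. Eight marks 30 deg apart round the dial, 46 mm from the axis: seven round studs, at 150, 120, 90, 60, 30, -30, -60 deg, and the rib at 0.
- dial (a joint): Dial angle (rad), growing clockwise from above. The pointer lies at (150 deg - joint value) anticlockwise from the housing's +x. Click-stops every 30 deg (0.5236 rad) from 0 to 3.665; the rib is at 2.618. Starts at stop 0, 0.524, 1.047 or 1.571. Leaving a stop takes about 0.1 N m (3 to 4 N at 30 mm); past half-way it snaps into the next stop by itself and does not run on.
- dial_pointer (a point): Top of the pointed end of the dial's bar, 37.5 mm from the axis, 93 mm above the bench. The black dial is a disc of radius 38 mm, its top 64 mm above the bench, with an upright bar across it from 64 to 93 mm: 14 mm wide from 28 mm behind the axis to 22 mm ahead, then 7 mm wide out to 37.5 mm (the pointer end; a thin white line on top).
- rib (a point): Top of the long raised radial rib (14 x 6 mm, 5 mm high) on the housing's top, on its +x axis, 46 mm from the dial's axis: the mark that the pointer must end at.
- dial_centre (a point): Point on the dial's axis at the top of the bar, 93 mm above the bench.
- valve_block: Bystander: aluminium valve block 130 x 85 x 45 mm with six steel bosses, loose on the bench. Origin at the centre of its underside.
- pulley: Bystander: grooved steel pulley, diameter 100 mm, 30 mm high, loose. Origin at the centre of its underside.
- connector_bin: Bystander: clear open bin of connectors, 100 x 140 x 50 mm, loose, beyond the carton. Origin at the centre of its underside.

How it is judged:
On the way, in this order (a step that is already met when the one before it is completed fails the run):
1. both flaps are folded back past upright (over 1.9 rad) (value of joint each of flap_left, flap_right above 1.9 rad), for 0.2 s.
2. the dial has clicked in at the rib (within 0.15 rad of 2.618) (value of joint dial between 2.468 and 2.768 rad), for 0.3 s.
At the end, for the whole second after the job is handed in: Both flaps stand folded back beyond 1.9 rad, and the dial rests clicked in at the rib, its joint within 0.15 rad of 2.618 (all of step 1 and all of step 2 and velocity of joint dial between -0.1 and 0.1 rad/s); the robot touches nothing.
It fails at once if the dial goes past the rib (joint over 2.618 + 0.30) (value of joint dial above 2.918 rad).
It fails at once if the valve block is moved more than 30 mm (distance of valve_block from where it was at the start of the episode above 0.03 m).
It fails at once if the pulley is moved more than 30 mm (distance of pulley from where it was at the start of the episode above 0.03 m).
It fails at once if the connector bin is moved more than 30 mm (distance of connector_bin from where it was at the start of the episode above 0.03 m).
It also fails if it takes over 70 s, if anything falls off the work surface, if the arm or the gripper's body presses on something with over 40 N, if the wrist force passes 120 N, or if a joint passes its speed limit or range.

ROBOT

A 6-joint arm with a two-finger parallel gripper is mounted at the origin on the work surface. World frame = base frame: x ahead of the robot, y to its left, z up, the work surface at z = 0. Lengths are in m, angles in rad, forces in N, time in s.
With the tool pointing down it reaches from about 0.4 to 0.925 m from the base axis. Payload 3.4 kg.
Tool frame: the origin (TCP) lies between the finger pads; the fingertips stand 14 mm ahead of it and the grasp point (between the pads) lies 5 mm behind it; z points along the fingers, y is the line along which they close (so a half turn about z gives the same grasp; the last joint's range is limited). The gripper opens to 85 mm and grips with 20 to 120 N. Pads are 22 mm wide; open, the fingers measure 114 mm over their backs; the gripper's body (76 mm by 85 mm) begins 54 mm behind the grasp point. The pads swing forward as they close: fully open they stand 13 mm farther back than shut.
Start: joints at [-1.242, 0.307, 1.506, -0, 1.328, -0.073], TCP at [0.225, -0.529, 0.245] pointing down, gripper open.
Joint ranges: [-3.12, 3.12], [-1.05, 2.28], [0.14, 2.33], [-1.42, 4.57], [0.1, 2.73], [-2.68, 2.68]. Speed limits (rad/s): [2.57, 2.57, 3.14, 3.14, 3.14, 3.14].

INTERFACE

Orientations are given as a unit quaternion [w, x, y, z].
In Python, from cell import env, optics, spotter gives the robot as it stands.
- The arm moves only by the tool jog_arm, never from a script. Its argument "increments" is a list of rows, each a list of 3 entries, a list of its own where there are three numbers: the opening, from 0 (shut) to 1 (fully open), then the shift along the tool's x, y, z in m, then the turn about the tool's z in units of 8 degrees (1.0 is 8 degrees). A call has 1 to 10 rows; each row is the pose to reach, as a shift and turn from the pose commanded when the call began, along the tool's axes at that moment; what a row does not reach only later rows make up. A row lasts 1/8 s, in which the tool goes at most 62.5 mm and 10.7 degrees, less where a joint would pass 70% of its speed; a pose out of reach is approached as far as the arm can. A call with a gripper value outside its range is refused whole. The fingers move at their own pace and stop on an object; "force" is the grip in N (left out, the last holds). Time passes only in rows, so rows that repeat a pose let the fingers close. It gives the time, the measured TCP pose, the force, the opening and the grip force at its end, in the units of the state.
- env.read_state(): the state, without advancing time (a new reading comes with each control period).
- optics.camera(name): name is "side" or "top"; returns the picture (384x512x3 uint8, red, green, blue); there is no depth.
- optics.camera_params(name): a dict with "fx", "fy", "cx", "cy" (pixels), "distortion" ([k1, k2, p1, p2, k3] as OpenCV has them; the pictures are not rectified), "R" (3x3) and "t" (3): a world point X has camera coordinates R X + t. Camera axes: x right, y down, z forward; pixel columns grow to the right and rows downward; lengths in m; the calibration is good to about 2 mm. A picture is of the moment at which its call begins. camera_params takes no time and is no camera call.
- env.finish_job(): hands the job in; it is judged then, once.
Trained networks look in the newest picture that a camera, given by its name, has taken for a name from the list of things; names that differ only in an ending like _2 or _b are one class to them, and where a whole thing is asked for, a point or a joint stands for the part that bears it (a point fixed in the world has none). Each returns a list of dicts, best first, with "p" (0 to 1); they miss things now and then, are a little off and sometimes report something else, mostly with a low value. They report only what shows in the picture. A call takes as long as a camera call.
- spotter.boxes_of(thing, camera): "bbox" ([left, top, right, bottom] in pixels, round what is visible of it).
- spotter.cut_out(thing, camera): "mask" (384x512 bool, what is visible of it) and "bbox" ([left, top, right, bottom] in pixels, round what is visible of it).
- spotter.landmark_of(thing, camera): "pixel" ([column, row] in pixels: a listed point, or the origin of a listed thing).
The state is a dict: "time": time; "joint_pos": joint angles; "qvel": joint speeds; "effort": joint torques, N m; "ee_pos": TCP position; "tcp_rot": TCP orientation; "ft_force": force on the tool from outside, world axes, zero at the start; "moment": the same for the moment, N m; "finger_gap": finger opening in m; "grasp_force": force on a finger pad.
Only numpy, scipy, OpenCV 4.12 (cv2) and the standard library are available. Lean on these libraries where they do the work, as an engineer would, in place of code of your own. Each camera call takes 0.05 s, during which the arm holds its last target. There are 200 camera calls.

## Working session

There is one attempt and no reset: what is moved stays moved. The work goes in short steps, Python scripts to look and compute and a tool call to move; the robot and the scene stay as the last step left them, time stands still between calls to the robot, and variables do not carry over. Pictures are saved under pics/ and viewed, at most 10 in all, crops included, and the job is handed in when it is done.

Besides the shell and the picture viewer there is one more tool, called after "Request:" in YAML: its name, and indented under it one key for each argument. jog_arm: Moves the arm, as the interface text tells. Its arguments: {"type":"object","properties":{"increments":{"type":"array"},"force":{"type":"number"}},"required":["increments"]}

```bash
ls; mkdir -p pics
cat > h.py <<'E'
from cell import env, optics, spotter
import numpy as np, cv2
from scipy.optimize import least_squares
def P(n):
    c=optics.camera_params(n); K=np.array([[c['fx'],0,c['cx']],[0,c['fy'],c['cy']],[0,0,1]])
    return K,np.array(c['distortion'],float),np.array(c['R']),np.array(c['t'])
def ray(n,px):
    K,d,R,t=P(n); u=cv2.undistortPoints(np.array([[px]],float),K,d)[0,0]
    return -R.T@t, R.T@np.array([u[0],u[1],1])
def onz(n,px,z):
    o,v=ray(n,px); return o+v*(z-o[2])/v[2]
def proj(n,X):
    K,d,R,t=P(n); return cv2.projectPoints(np.array(X,float).reshape(-1,3),cv2.Rodrigues(R)[0],t,K,d)[0][:,0]
def tri(pa,pb,a='top',b='side'):
    f=lambda X: np.r_[proj(a,X)[0]-pa,proj(b,X)[0]-pb]
    r=least_squares(f,onz(a,pa,0.1)); return r.x,np.abs(r.fun).max()
def save(n,name): 
    im=optics.camera(n); cv2.imwrite('pics/'+name,im[:,:,::-1]); return im
E
python3 - <<'E'
from h import *
a=save('top','t0.png'); b=save('side','s0.png')
s=env.read_state(); print(s['time'],s['ee_pos'],s['tcp_rot'],s['ft_force'])
for n in('top','side'):
    K,d,R,t=P(n); print(n,-R.T@t)
    for th in('carton','flap_left_edge','flap_right_edge','dial_pointer','dial_centre','rib','selector'):
        r=spotter.landmark_of(th,n); print(n,th,[(np.round(q['pixel'],1),round(q['p'],2)) for q in r[:2]])
E
```

```text
pics
0.1 [ 0.22518347 -0.52843181  0.24446432] [-9.25229534e-04  9.79788274e-01  2.00035170e-01 -1.15524176e-04] [ 0.72929229 -0.39918352  0.92272028]
top [ 0.36923547 -0.00852644  1.42298017]
top carton [(array([293.8, 229.3]), 0.55)]
top flap_left_edge [(array([285.8, 224.9]), 0.96)]
top flap_right_edge [(array([311.2, 222.3]), 0.68)]
top dial_pointer [(array([292.6, 239.3]), 0.59)]
top dial_centre [(array([303.2, 226.4]), 0.85)]
top rib [(array([297.2, 213.1]), 0.8)]
top selector [(array([296.4, 232.7]), 0.89)]
side [ 0.51116082 -0.88385139  0.85407317]
side carton [(array([239.9, 245.3]), 0.59)]
side flap_left_edge [(array([304.4, 208.2]), 0.67), (array([237. , 191.5]), 0.58)]
side flap_right_edge [(array([236.9, 211.6]), 0.97)]
side dial_pointer []
side dial_centre []
side rib []
side selector []
```

Run:
```python
import cv2,numpy as np
a=cv2.imread('pics/t0.png');b=cv2.imread('pics/s0.png')
cv2.imwrite('pics/c0.png',np.hstack([cv2.resize(a[150:310,210:370],(400,400),interpolation=3),cv2.resize(b[130:330,140:340],(400,400),interpolation=3)]))
```

```text
(no output)
```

View pics/t0.png

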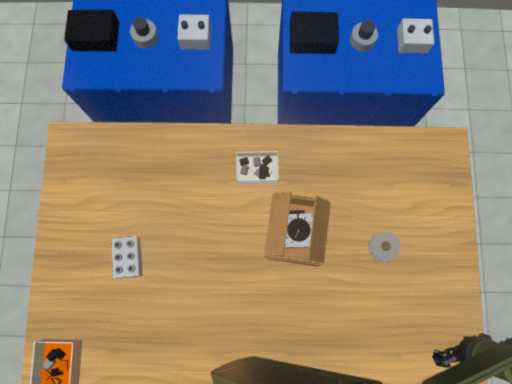

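View pics/c0.png

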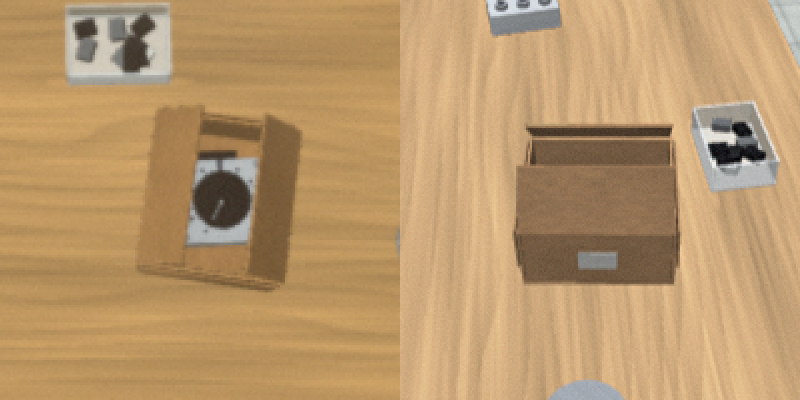

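The top view shows the carton at about (297,229), with +x up and +y left. Both flaps are half open, and the dial sits at about (299,230) with its white line pointing down-left. I'll fit the carton pose and flap angles from the corners.

```bash
cat > fit.py <<'E'
from h import *
def W(p,L):
    c,s=np.cos(p[2]),np.sin(p[2]); L=np.array(L,float).reshape(-1,3)
    return np.c_[p[0]+c*L[:,0]-s*L[:,1],p[1]+s*L[:,0]+c*L[:,1],L[:,2]]
def flap(side,a,x,r=.085): return [x,side*(.09-r*np.cos(a)),.1+r*np.sin(a)]
E
python3 - <<'E'
from fit import *
T=lambda u,v:(210+u/2.5,150+v/2.5); S=lambda u,v:(140+(u-400)/2,130+v/2)
def model(p):
    l,r=p[3],p[4]; h=.097
    top=[flap(1,l,-h,0),flap(1,l,h,0),flap(1,l,-h),flap(1,l,h),flap(-1,r,-h),flap(-1,r,h),flap(1,l,0),flap(-1,r,0)]
    sd=[[-.1,-.09,0],[.1,-.09,0],flap(-1,r,-h,0),flap(-1,r,h,0),flap(-1,r,-h),flap(-1,r,h),flap(1,l,-h),flap(1,l,h),flap(-1,r,0)]
    return np.vstack([proj('top',W(p,top)),proj('side',W(p,sd))])
obs=np.array([T(137,268),T(155,107),T(183,268),T(204,107),T(248,277),T(265,114),(285.8,224.9),(311.2,222.3),
 S(523,283),S(673,283),S(515,232),S(679,235),S(517,167),S(676,167),S(527,126),S(672,126),(236.9,211.6)])
c=onz('top',(297,229),.1)
r=least_squares(lambda p:(model(p)-obs).ravel(),[c[0],c[1],-.1,.95,.95],loss='soft_l1')
p=r.x; print(p.round(4)); print((model(p)-obs).round(1).tolist())
np.save('p.npy',p)
dc=onz('top',(303.2,226.4),.093)
print('dialcentre lm',dc, onz('top',(292.6,239.3),.093), 'sel',onz('top',(296.4,232.7),.005),'rib',onz('top',(297.2,213.1),.058))
a=cv2.imread('pics/t0.png')
cv2.imwrite('pics/c1.png',cv2.resize(a[195:270,260:335],(600,600),interpolation=2))
E
```

```text
[ 0.5618 -0.1299 -0.1187  0.8828  0.9144]
[[0.3, -1.9], [1.1, 1.9], [0.5, -1.3], [-0.1, -0.6], [-0.4, -1.6], [-0.1, -0.3], [1.9, -1.3], [1.2, 4.5], [-0.5, -0.0], [0.1, -0.3], [1.1, 0.3], [-2.6, -1.5], [-0.4, -1.3], [-1.0, -1.6], [-2.4, -0.1], [-0.3, -0.3], [0.7, 0.4]]
dialcentre lm [ 0.56914426 -0.14817719  0.093     ] [ 0.52779272 -0.11469495  0.093     ] sel [ 0.56069654 -0.13447863  0.005     ] rib [ 0.61788064 -0.13251938  0.058     ]
```

View pics/c1.png

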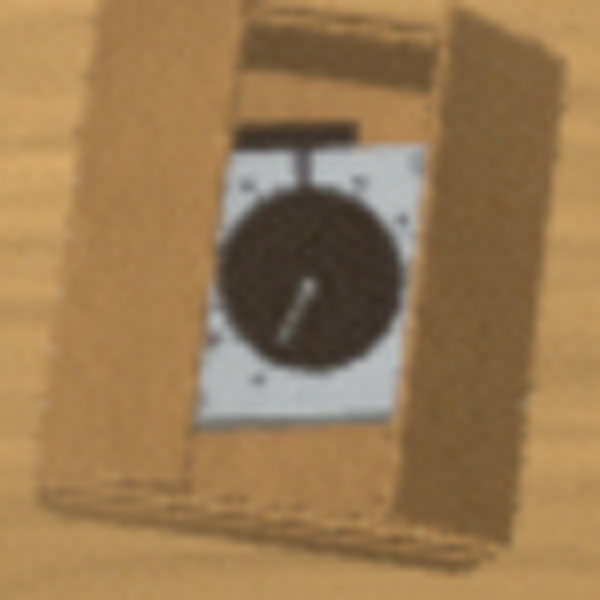

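```bash
cat > rel.py <<'E'
from fit import *
from scipy.spatial.transform import Rotation as Ro
def rel(X,yaw=None):
    s=env.read_state(); q=s['tcp_rot']; R=Ro.from_quat([q[1],q[2],q[3],q[0]]).as_matrix()
    d=R.T@(np.array(X)-s['ee_pos']); y=np.arctan2(R[1,0],R[0,0])
    u=None if yaw is None else -np.degrees((yaw-y+np.pi)%(2*np.pi)-np.pi)/8
    return d.round(4),u,round(np.degrees(y),1)
E
python3 - <<'E'
from rel import *
p=np.load('p.npy')
for L in ([0,0,.245],[0,0,.142],[0,.15,.142],[0,-.15,.142]):
    w=W(p,L)[0]; print(L,w.round(3),rel(w,np.radians(153)))
E
```

```text
[0, 0, 0.245] [ 0.562 -0.13   0.245] (array([ 4.659e-01, -2.353e-01,  3.000e-04]), np.float64(-16.24055175784654), np.float64(23.1))
[0, 0, 0.142] [ 0.562 -0.13   0.142] (array([ 0.4659, -0.2353,  0.1033]), np.float64(-16.24055175784654), np.float64(23.1))
[0, 0.15, 0.142] [0.58  0.019 0.142] (array([ 0.5406, -0.3654,  0.1033]), np.float64(-16.24055175784654), np.float64(23.1))
[0, -0.15, 0.142] [ 0.544 -0.279  0.142] (array([ 0.3912, -0.1052,  0.1033]), np.float64(-16.24055175784654), np.float64(23.1))
```

Request:
jog_arm:
  increments:
    - [0, [0.466, -0.235, 0], -16.2]
    - [0, [0.466, -0.235, 0], -16.2]
    - [0, [0.466, -0.235, 0], -16.2]
    - [0, [0.466, -0.235, 0], -16.2]
    - [0, [0.466, -0.235, 0], -16.2]
    - [0, [0.466, -0.235, 0], -16.2]
    - [0, [0.466, -0.235, 0], -16.2]
    - [0, [0.466, -0.235, 0], -16.2]
    - [0, [0.466, -0.235, 0], -16.2]
    - [0, [0.466, -0.235, 0], -16.2]
  force: 20

```text
time: 2.05
ee_pos: [0.5634, -0.1281, 0.2451]
tcp_rot: [0.0, 0.414, 0.91, 0.0]
ft_force: [-0.1, 0.3, 0.8]
finger_gap: -0.0002
grasp_force: 0.0
```

Run:
```python
from rel import *
p=np.load('p.npy'); print(env.read_state()['ee_pos'],env.read_state()['joint_pos'])
for L in ([0,0,.245],[0,0,.142],[0,.15,.142],[0,-.15,.142]):
    w=W(p,L)[0]; print(L,w.round(3),rel(w,np.radians(153)))
```

```text
[ 0.5633909  -0.12807467  0.24510576] [-2.96909966e-01  3.10628302e-01  1.50111064e+00  4.57494006e-04
  1.32959002e+00 -1.01369306e+00]
[0, 0, 0.245] [ 0.562 -0.13   0.245] (array([-0.0003, -0.0024,  0.0001]), np.float64(-2.7422014888603052), np.float64(131.1))
[0, 0, 0.142] [ 0.562 -0.13   0.142] (array([-0.0003, -0.0025,  0.1031]), np.float64(-2.7422014888603052), np.float64(131.1))
[0, 0.15, 0.142] [0.58  0.019 0.142] (array([0.1003, 0.1087, 0.1032]), np.float64(-2.7422014888603052), np.float64(131.1))
[0, -0.15, 0.142] [ 0.544 -0.279  0.142] (array([-0.101 , -0.1137,  0.103 ]), np.float64(-2.7422014888603052), np.float64(131.1))
```

Request:
jog_arm:
  increments:
    - [0, [0, -0.002, 0.055], -2.7]
    - [0, [0, -0.002, 0.103], -2.7]
    - [0, [0, -0.002, 0.103], -2.7]
    - [0, [0.017, 0.018, 0.103], -2.7]
    - [0, [0.033, 0.036, 0.103], -2.7]
    - [0, [0.05, 0.054, 0.103], -2.7]
    - [0, [0.067, 0.072, 0.103], -2.7]
    - [0, [0.083, 0.09, 0.103], -2.7]
    - [0, [0.1, 0.109, 0.103], -2.7]
    - [0, [0.1, 0.109, 0.103], -2.7]

```text
time: 3.3
ee_pos: [0.5817, 0.0179, 0.1451]
tcp_rot: [0.002, 0.241, 0.97, 0.001]
ft_force: [0.8, 0.5, -0.0]
finger_gap: 0.0001
grasp_force: 0.0
```

Run:
```python
from rel import *
p=np.load('p.npy'); print(env.read_state()['ee_pos'],env.read_state()['ft_force'])
for L in ([0,0,.142],[0,-.15,.142],[0,-.15,.245]):
    w=W(p,L)[0]; print(L,w.round(3),rel(w,np.radians(153)))
```

```text
[0.58173642 0.01792487 0.14505933] [ 0.82105365  0.54005819 -0.04193184]
[0, 0, 0.142] [ 0.562 -0.13   0.142] (array([-0.0516, -0.14  ,  0.003 ]), np.float64(-0.11761628180141916), np.float64(152.1))
[0, -0.15, 0.142] [ 0.544 -0.279  0.142] (array([-0.1057, -0.2799,  0.0029]), np.float64(-0.11761628180141916), np.float64(152.1))
[0, -0.15, 0.245] [ 0.544 -0.279  0.245] (array([-0.1061, -0.2796, -0.1001]), np.float64(-0.11761628180141916), np.float64(152.1))
```

Request:
jog_arm:
  increments:
    - [0, [-0.02, -0.053, 0], 0]
    - [0, [-0.038, -0.1, 0], 0]
    - [0, [-0.052, -0.14, 0.003], 0]
    - [0, [-0.061, -0.163, 0.003], 0]
    - [0, [-0.07, -0.186, 0.003], 0]
    - [0, [-0.079, -0.209, 0.003], 0]
    - [0, [-0.088, -0.232, 0.003], 0]
    - [0, [-0.097, -0.256, 0.003], 0]
    - [0, [-0.106, -0.28, 0.003], 0]
    - [0, [-0.106, -0.28, 0.003], 0]

```text
time: 4.55
ee_pos: [0.5432, -0.282, 0.1426]
tcp_rot: [0.002, 0.243, 0.97, 0.0]
ft_force: [-0.6, 4.0, 9.9]
finger_gap: -0.0001
grasp_force: 5.1
```

Request:
jog_arm:
  increments:
    - [0, [0, 0, -0.06], 0]
    - [0, [0, 0, -0.11], 0]
    - [0.5, [-0.06, -0.03, -0.13], 0]
    - [0.5, [-0.1, -0.06, -0.13], 0]
    - [0.5, [-0.1, -0.06, -0.13], 0]

```text
time: 5.18
ee_pos: [0.6039, -0.3854, 0.2702]
tcp_rot: [0.002, 0.244, 0.97, -0.001]
ft_force: [0.7, -0.2, -0.8]
finger_gap: 0.0427
grasp_force: 0.0
```

Run:
```python
from rel import *
a=save('top','t1.png'); b=save('side','s1.png'); print(env.read_state()['ee_pos'])
for n in('top','side'):
    for th in('flap_left_edge','flap_right_edge','dial_pointer','dial_centre','rib','selector'):
        r=spotter.landmark_of(th,n); print(n,th,[(np.round(q['pixel'],1),round(q['p'],2)) for q in r[:2]])
cv2.imwrite('pics/c2.png',np.hstack([cv2.resize(a[185:280,250:345],(400,400),interpolation=3),cv2.resize(b[130:330,140:340],(400,400),interpolation=3)])[:,:,::-1])
```

```text
[ 0.60220856 -0.3813202   0.26953759]
top flap_left_edge [(array([245.9, 219.8]), 0.89)]
top flap_right_edge [(array([353. , 232.5]), 0.91)]
top dial_pointer [(array([296. , 238.5]), 0.81)]
top dial_centre [(array([300.9, 230.9]), 0.66)]
top rib [(array([295.5, 212.1]), 0.61)]
top selector [(array([298.9, 231.6]), 0.58)]
side flap_left_edge [(array([239.6, 170.2]), 0.97)]
side flap_right_edge [(array([235.5, 263.1]), 0.77)]
side dial_pointer [(array([226.6, 218.3]), 0.71)]
side dial_centre [(array([238.8, 223.8]), 0.95)]
side rib [(array([255.6, 229.7]), 0.83)]
side selector [(array([241.9, 243. ]), 0.62)]
```

View pics/c2.png

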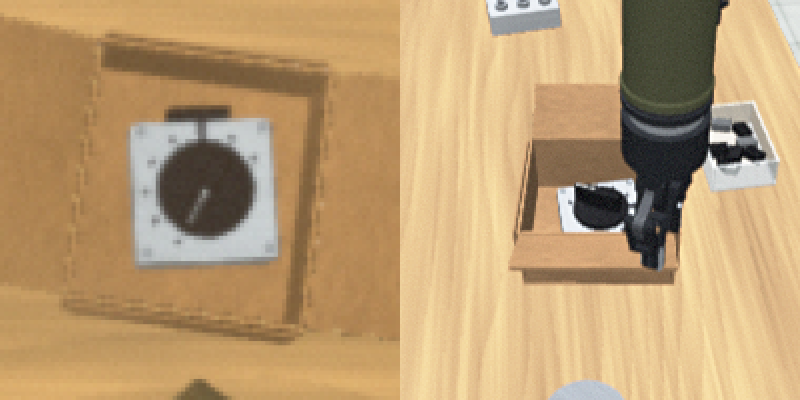

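Both flaps are folded well out, and the selector is fully visible with its disc centre at about (299,230) in the top image. The white line points down-left. I'll measure the dial next.

Run:
```python
from rel import *
p=np.load('p.npy'); k=400/95
T=lambda u,v:(250+u/k,185+v/k)
for s,px,n in((1,(245.9,219.8),'top'),(-1,(353,232.5),'top')):
    r=least_squares(lambda q:proj(n,W(p,flap(s,q[0],0)))[0]-px,[2.4]); print('flap',r.x,r.fun)
for nm,a,b in(('centre',(300.9,230.9),(238.8,223.8)),('pointer',(296,238.5),(226.6,218.3)),('rib',(295.5,212.1),(255.6,229.7))): print(nm,tri(a,b))
print('disc',onz('top',T(206,188),.064))
H=[onz('top',T(*q),.053)[:2] for q in((131,122),(268,118),(278,258),(136,263))]; H=np.array(H)
print('housing c',H.mean(0),[np.degrees(np.arctan2(*(v[::-1]))) for v in(H[0]-H[3],H[1]-H[2],H[0]-H[1],H[3]-H[2])],np.linalg.norm(H[0]-H[1]),np.linalg.norm(H[0]-H[3]))
a,b=onz('top',T(207,190),.093),onz('top',T(190,222),.093); print('line',a,b,np.degrees(np.arctan2(b[1]-a[1],b[0]-a[0])))
for L in([0,0]),: pass
for z in(.19,.081):
  print(rel([.562,-.133,z],np.radians(153)))
```

```text
flap [2.59815641] [-0.08949254 -0.60502055]
flap [2.6247517] [-0.55241385  0.93061379]
centre (array([ 0.55821477, -0.14019754,  0.09733714]), np.float64(1.2940408335986717))
pointer (array([ 0.52980219, -0.1241588 ,  0.10604123]), np.float64(0.29414502779960117))
rib (array([ 0.61284701, -0.1272878 ,  0.05749627]), np.float64(2.525273651626037))
disc [ 0.56273594 -0.13739245  0.064     ]
housing c [ 0.56292292 -0.13634251] [np.float64(2.274511890632462), np.float64(3.4723308848337444), np.float64(92.55012009967028), np.float64(92.81542842580949)] 0.10656875165416192 0.10948630365515881
line [ 0.55710858 -0.13538639  0.093     ] [ 0.53287053 -0.12262599  0.093     ] 152.23492213299824
(array([0.1516, 0.1991, 0.0794]), np.float64(-0.10935840371620788), np.float64(152.1))
(array([0.1516, 0.1991, 0.1884]), np.float64(-0.10935840371620788), np.float64(152.1))
```

Run:
```python
from rel import *
for z in(.19,.083): print(rel([.5625,-.137,z],np.radians(152.7)))
```

```text
(array([0.1493, 0.1958, 0.0794]), np.float64(-0.07185840371620703), np.float64(152.1))
(array([0.1493, 0.1958, 0.1864]), np.float64(-0.07185840371620703), np.float64(152.1))
```

Request:
jog_arm:
  increments:
    - [0.5, [0.03, 0.04, 0], 0]
    - [0.5, [0.07, 0.09, 0], 0]
    - [0.5, [0.11, 0.145, 0], 0]
    - [0.5, [0.149, 0.196, 0.02], 0]
    - [0.5, [0.149, 0.196, 0.08], 0]
    - [0.5, [0.149, 0.196, 0.08], 0]
    - [0.5, [0.149, 0.196, 0.08], 0]

```text
time: 6.75
ee_pos: [0.5641, -0.1382, 0.1905]
tcp_rot: [0.001, 0.241, 0.97, -0.0]
ft_force: [-0.3, -0.4, -0.3]
finger_gap: 0.0429
grasp_force: 0.0
```

Run:
```python
from rel import *
print(env.read_state()['ee_pos'])
for z in(.19,.083): print(rel([.5625,-.137,z],np.radians(152.7)))
b=save('side','s2.png'); cv2.imwrite('pics/c3.png',cv2.resize(b[150:300,160:310],(600,600),interpolation=3)[:,:,::-1])
```

```text
[ 0.56413061 -0.13820831  0.19054032]
(array([0.002 , 0.0003, 0.0005]), np.float64(-0.07559493370123979), np.float64(152.1))
(array([0.0022, 0.0003, 0.1075]), np.float64(-0.07559493370123979), np.float64(152.1))
```

View pics/c3.png

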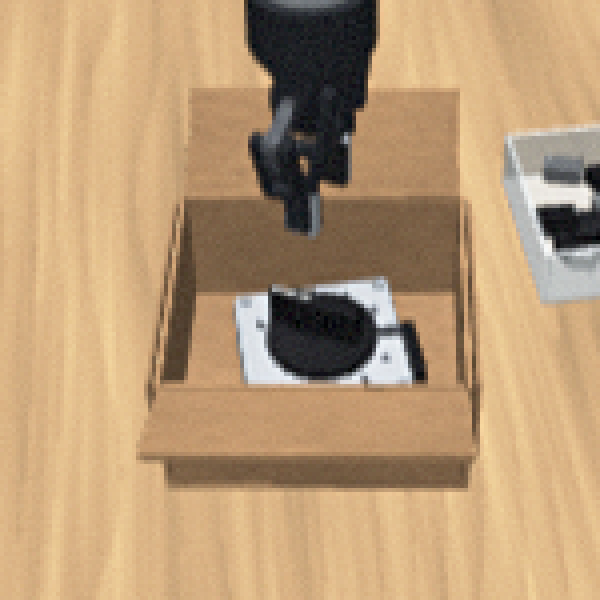

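The open fingers are centred above the bar, which runs from about (272,290) to (365,320) in the crop, so I'll descend and close on it.

Request:
jog_arm:
  increments:
    - [0.5, [0.002, 0, 0.04], 0]
    - [0.5, [0.002, 0, 0.075], 0]
    - [0.5, [0.002, 0, 0.095], 0]
    - [0.5, [0.002, 0, 0.107], 0]
    - [0.5, [0.002, 0, 0.107], 0]
    - [0, [0.002, 0, 0.107], 0]
    - [0, [0.002, 0, 0.107], 0]
    - [0, [0.002, 0, 0.107], 0]
    - [0, [0.002, 0, 0.107], 0]
  force: 30

```text
time: 7.92
ee_pos: [0.5624, -0.1364, 0.0837]
tcp_rot: [0.002, 0.241, 0.971, 0.0]
ft_force: [0.3, 1.7, 5.2]
finger_gap: 0.0132
grasp_force: 31.8
```

Request:
jog_arm:
  increments:
    - [0, [0, 0, 0], 1]
    - [0, [0, 0, 0], 2]
    - [0, [0, 0, 0], 3]
    - [0, [0, 0, 0], 3.75]
    - [0, [0, 0, 0], 3.75]
    - [0, [0, 0, 0], 3.75]

```text
time: 8.68
ee_pos: [0.5628, -0.136, 0.0837]
tcp_rot: [0.002, 0.484, 0.875, 0.001]
ft_force: [1.1, 2.6, 4.9]
finger_gap: 0.0134
grasp_force: 31.7
```

Run:
```python
from rel import *
s=env.read_state();print(s['ee_pos'],s['ft_force'],s['moment'],s['joint_pos'],s['finger_gap'])
print(rel([.5625,-.137,.083],np.radians(2.7)))
```

```text
[ 0.56279292 -0.13600937  0.0837257 ] [1.1271524  2.55420481 4.85050225] [ 0.36885432 -0.16843996  0.06200264] [-3.10680667e-01  4.74199732e-01  1.70044781e+00  1.19881434e-03
  9.63309587e-01 -8.71875200e-01] 0.013426759484991752
(array([-0.0007, -0.0008,  0.0007]), np.float64(14.926847920998092), np.float64(122.1))
```

Request:
jog_arm:
  increments:
    - [0, [0, 0, 0], 1.25]
    - [0, [0, 0, 0], 2.5]
    - [0, [0, 0, 0], 3.75]
    - [0, [0, 0, 0], 5]
    - [0, [0, 0, 0], 6.25]
    - [0, [0, 0, 0], 7.5]
    - [0, [0, 0, 0], 8.75]
    - [0, [0, 0, 0], 10]
    - [0, [0, 0, 0], 11.25]
    - [0, [0, 0, 0], 11.25]

```text
time: 9.93
ee_pos: [0.5642, -0.1363, 0.0837]
tcp_rot: [0.001, 0.961, 0.276, 0.003]
ft_force: [3.3, 2.1, 2.9]
finger_gap: 0.0136
grasp_force: 31.2
```

Request:
jog_arm:
  increments:
    - [0, [0, 0, 0], 0]
    - [0, [0, 0, 0], 0]

```text
time: 10.18
ee_pos: [0.5642, -0.1363, 0.0837]
tcp_rot: [0.001, 0.961, 0.277, 0.003]
ft_force: [4.7, 2.1, 2.6]
finger_gap: 0.0132
grasp_force: 31.2
```

Run:
```python
from rel import *
s=env.read_state();print(s['ee_pos'],s['ft_force'],s['moment'],s['joint_pos'],s['finger_gap'])
print(rel([.5625,-.137,.083],np.radians(2.7)))
b=save('side','s3.png'); cv2.imwrite('pics/c4.png',cv2.resize(b[150:300,160:310],(600,600),interpolation=3)[:,:,::-1])
```

```text
[ 0.56420416 -0.13631598  0.08372743] [4.68775308 2.08575361 2.633845  ] [ 0.38602606 -0.45576197  0.0853621 ] [-3.10603727e-01  4.74781645e-01  1.69926437e+00  1.52463019e-03
  9.61364450e-01  6.98889749e-01] 0.013243691789022384
(array([-0.0018, -0.0003,  0.0007]), np.float64(3.6763823661180837), np.float64(32.1))
```

View pics/c4.png

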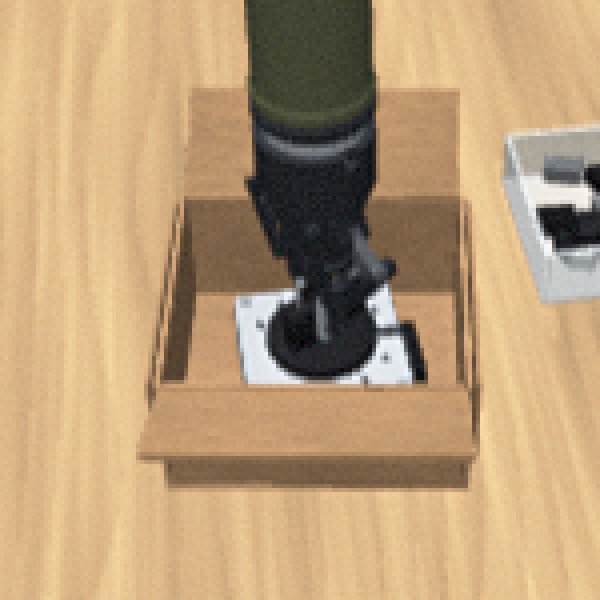

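The grip has held for four clicks, with the gap steady at 13 mm. Next is the fifth click, then release and lift.

Request:
jog_arm:
  increments:
    - [0, [0, 0, 0], 1]
    - [0, [0, 0, 0], 2]
    - [0, [0, 0, 0], 3]
    - [0, [0, 0, 0], 3.7]
    - [0, [0, 0, 0], 3.7]
    - [0, [0, 0, 0], 3.7]
    - [0, [0, 0, 0], 3.7]

```text
time: 11.1
ee_pos: [0.5643, -0.1368, 0.0837]
tcp_rot: [0.001, 1.0, 0.023, 0.003]
ft_force: [5.2, -0.0, 2.8]
finger_gap: 0.0132
grasp_force: 31.2
```

Request:
jog_arm:
  increments:
    - [0.5, [0, 0, 0], 0]
    - [0.5, [0, 0, 0], 0]
    - [0.5, [0, 0, 0], 0]
    - [0.5, [0, 0, -0.03], 0]
    - [0.5, [0, 0, -0.08], 0]
    - [0.5, [0, 0, -0.13], 0]
    - [0.5, [0, 0, -0.18], 0]
    - [0.5, [-0.06, 0, -0.18], 0]
    - [0.5, [-0.1, 0.06, -0.18], 0]
    - [0.5, [-0.1, 0.12, -0.18], 0]

```text
time: 12.35
ee_pos: [0.4637, -0.254, 0.2627]
tcp_rot: [-0.0, 1.0, 0.023, -0.001]
ft_force: [1.0, -0.1, 0.4]
finger_gap: 0.0429
grasp_force: 0.0
```

Request:
jog_arm:
  increments:
    - [0.5, [0, 0.06, 0], 0]
    - [0.5, [0, 0.12, 0], 0]
    - [0.5, [0, 0.12, 0], 0]

```text
time: 12.72
ee_pos: [0.4715, -0.3792, 0.2614]
tcp_rot: [0.001, 1.0, 0.02, -0.0]
ft_force: [-0.5, 0.5, 0.5]
finger_gap: 0.0429
grasp_force: 0.0
```

Run:
```python
from rel import *
s=env.read_state();print(s['time'],s['ee_pos'],s['ft_force'])
a=save('top','t4.png'); b=save('side','s4.png')
for n in('top','side'):
    for th in('flap_left_edge','flap_right_edge','dial_pointer','dial_centre','rib'):
        r=spotter.landmark_of(th,n); print(n,th,[(np.round(q['pixel'],1),round(q['p'],2)) for q in r[:2]])
cv2.imwrite('pics/c5.png',np.hstack([cv2.resize(a[185:280,250:345],(400,400),interpolation=3),cv2.resize(b[130:330,140:340],(400,400),interpolation=3)])[:,:,::-1])
```

```text
12.725 [ 0.47145166 -0.37920448  0.26144318] [-0.49759916  0.53288102  0.46471487]
top flap_left_edge [(array([244.9, 218.1]), 0.92)]
top flap_right_edge [(array([352.8, 230.6]), 0.75)]
top dial_pointer [(array([298. , 217.1]), 0.97)]
top dial_centre [(array([300.9, 229.7]), 0.96)]
top rib [(array([296.7, 217.3]), 0.71)]
side flap_left_edge [(array([239.1, 170.5]), 0.56)]
side flap_right_edge []
side dial_pointer [(array([252.2, 222.6]), 0.97)]
side dial_centre [(array([242. , 221.3]), 0.77)]
side rib [(array([254.8, 231.4]), 0.59)]
```

View pics/c5.png

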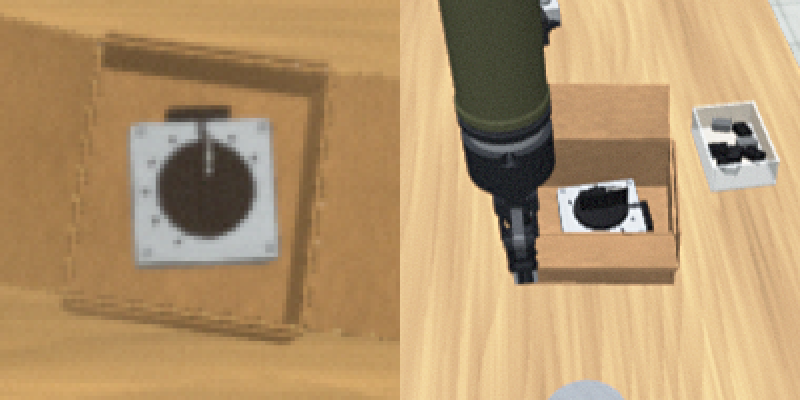

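The pointer's white line, (209,172) to (203,125) in the crop, now runs onto the rib. The flaps are still folded and the arm is clear, so I'll hand in.

```bash
python3 -c "
from cell import env
print(env.finish_job())"
```

```text
the job is handed in; nothing more can be done
None
```

The job is handed in: both flaps are folded back to about 2.6 rad, and the dial was turned five clicks clockwise (from stop 0). The last pictures show its pointer on the rib and the arm clear; the hand-in returned no verdict.

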